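Unlock the treadle crimper and crimp the vial

TASK

Unlock the bench crimper: pull its spring lock pin up, turn it counter-clockwise and let it down into its rest notch so that it stays out. Then press the red pedal down to its stop, where the cap sits fully home on the vial, hold it there for a second and let it come back up. Press gently, since the glass breaks under a hard push, and leave the other things on the bench where they are.

Things in the scene. Friction and masses are not known exactly. Their poses are not given: they have to be found in the camera images.
- press: Bench crimper, fixed: steel base plate 240 x 130 x 12 mm, white posts and bridge (top 154 mm up) at its back. Origin on the table, 20 mm behind the plate's middle; x points from the pedal to the posts, y left, z up. In this frame, mm: pedal hinge (along y) x 60, z 103; lock pin axis vertical at x 48; pad centre x -90, z 117 when up; vial x -5; all at y 0. Yaw varies by up to 0.45 rad.
- pedal (a joint): Pedal angle, rad: 0 up, grows as pressed. Spring return: about 5 N at the pad to start, 11 N at 0.3 rad, plus 2 N while the cap slides. With the lock pin in it jams stiffly between 0.05 and 0.11. With the pin parked it goes down to a hard stop, the cap driven home, between 0.15 and 0.30 rad depending on the vial's height, which differs each time and is not given: feel for it.
- pedal_pad (a point): Middle of the top of the red ribbed pedal pad (80 x 90 mm, 10 mm thick), 150 mm from the hinge; z is the pad's normal. Press here, straight down: the pad is 20 to 45 mm lower at the stop. 20 N here seats the cap; more than 45 N on the pedal breaks the vial.
- pin (a joint): Lift of the lock pin, m: 0 pushed in by its spring (about 5 N in, 8 N lifted, with its weight), 0.024 highest. Its side dog must be lifted above 0.018 to turn over the collar's wall; parked in the rest notch (on the green block) it stays at about 0.014.
- pin_turn (a joint): Turn of the lock pin, rad: 0 in the locked slot, grows counter-clockwise seen from above, at most 1.2; the rest notch lies at about 1.05 (0.9 to 1.2).
- pin_handle (a point): Grasp point in the black T handle (one end yellow) on the lock pin: block 42 mm long, 12 thick, 32 high; the point is on the pin's axis 12 mm under the block's top, 206 mm above the table when locked. x along the length (along the press's x when locked), y across the thickness, z up; it turns and lifts with the pin. The collar's top is 27 mm below the point when locked.
- cap (a joint): Travel of the blue cap of the vial, m: 0 standing loose and high, 0.006 fully home. It stays where it is pushed. The amber glass vial (22 mm across) stands in the nest under the pedal's lever.
- bottle: Clear glass jar with a blue lid, 56 mm across, 110 mm high, beside the press. Bystander; origin at the centre of its underside.
- beaker: Glass beaker 64 mm across, 85 mm high, beside the press. Bystander; origin at the centre of its underside.
- tray: White open tray 200 x 50 x 25 mm beside the press. Bystander; origin at the centre of its underside, x along its length.
- cap_box: Grey box with a blue lid, 94 x 69 x 52 mm. Bystander; origin at the centre of its underside.
- spatula: Lab spatula 170 mm long lying on the bench. Bystander; x along its length.
- mouse: Black computer mouse 100 x 60 x 30 mm. Bystander; origin at the centre of its underside.
- vial_b: Amber glass vial 29 mm across, 70 mm high, standing. Bystander; origin at its underside.

How it is judged:
By the outcome, as a careful person would: the job done as asked, in the order asked, and still so for the second after the job is handed in, with the robot touching nothing.
It also fails if it takes over 64 s, if anything falls off the work surface, if the arm or the gripper's body presses on something with over 40 N, if the wrist force passes 120 N, or if a joint passes its speed limit or range.

ROBOT

A 6-joint arm with a two-finger parallel gripper is mounted at the origin on the work surface. World frame = base frame: x ahead of the robot, y to its left, z up, the work surface at z = 0. Lengths are in m, angles in degrees, forces in N, time in s.
With the tool pointing down it reaches from about 0.275 to 0.725 m from the base axis. Payload 5.6 kg.
Tool frame: the origin (TCP) lies midway between the tips of the shut fingers; the grasp point (between the pads) lies 19 mm behind it; z points along the fingers, x is the direction in which the jaws open and shut, and the axes are right-handed (so a half turn about z gives the same grasp; the last joint's range is limited). The gripper opens to 85 mm and grips with 20 to 120 N. Pads are 22 mm wide; open, the fingers measure 114 mm over their backs; the gripper's body (76 mm by 85 mm) begins 54 mm behind the grasp point. The pads swing forward as they close: fully open they stand 13 mm farther back than shut.
Start: joints at [82.941, 14.616, 6.199, 0, -81.583, -16.306], TCP at [0.218, 0.505, 0.197] pointing down, gripper open.
Joint ranges: [-168.99, 168.99], [-69.2, 112.95], [-62.41, 85.93], [-164.36, 98.24], [-168.68, -3.75], [-174.98, 174.98]. Speed limits (degrees/s): [147.25, 147.25, 180, 180, 180, 180].

INTERFACE

Orientations are given as [roll, pitch, yaw] about the fixed x, y, z axes, in that order (R = Rz(yaw) Ry(pitch) Rx(roll)).
In Python, from plant import r gives the robot as it stands.
- The arm moves only by the shell command python3 -m pendant 'ROWS' [FORCE]. ROWS is JSON, a list of rows, each a list of 5 numbers: the finger opening in mm, from 0 to 85.4, then the shift along the tool's x, y, z in mm, then the turn about the tool's z in rad. A call has 1 to 5 rows; each row shifts and turns the commanded pose from where the row before left it, along the tool's axes as they then stand; what a row does not reach is not made up. A row lasts 1/10 s, in which the tool goes at most 50 mm and 8.59 degrees, less where a joint would pass 70% of its speed; a pose out of reach is approached as far as the arm can. A call with a gripper value outside its range is refused whole. The fingers move at their own pace and stop on an object; FORCE is the grip in N (left out, the last holds). Time passes only in rows, so rows that do not move let the fingers close. It gives the time, the measured TCP pose, the force and the opening at its end, in the units of the state.
- r.get_obs(): the state, without advancing time (a new reading comes with each control period).
- r.snapshot(name): name is "scene" or "top" or "wrist"; returns a dict with "frame" (480x640x3 uint8, red, green, blue), "K" (3x3 intrinsics, pixels), "view" (4x4, takes a point from world to camera coordinates). Camera axes: x right, y down, z forward; pixel columns grow to the right and rows downward; lengths in m; the calibration is good to about 2 mm. A picture is of the moment at which its call begins. There is no depth.
- r.finish_job(): hands the job in, once; it reports no verdict.
The state is a dict: "clock": time; "q": joint angles; "dq": joint speeds; "effort": joint torques, N m; "ee_pos": TCP position; "tcp_rot": TCP orientation; "force": force on the tool from outside, world axes, zero at the start; "torque": the same for the moment, N m; "grip_width": opening from 0.0 (shut) to 1.0 (fully open).
Only numpy, scipy, OpenCV 4.12 (cv2) and the standard library are available. Lean on these libraries where they do the work, as an engineer would, in place of code of your own. Each camera call takes 0.05 s, during which the arm holds its last target. There are 200 camera calls.

## Working session

There is one attempt and no reset: what is moved stays moved. The work goes in short steps, Python scripts to look and compute and a shell command to move; the robot and the scene stay as the last step left them, time stands still between calls to the robot, and variables do not carry over. Pictures are saved under pics/ and viewed, about 8 in all and at most 12, crops included, and the job is handed in when it is done.

```bash
ls; mkdir -p pics; python3 - <<'E'
from plant import r
import cv2,pickle
o=r.get_obs(); print(o)
d={}
for n in ("scene","top"):
    s=r.snapshot(n); d[n]=s; cv2.imwrite(f"pics/{n}0.png",s["frame"][:,:,::-1])
pickle.dump(d,open("s0.pkl","wb"))
E
```

```text
pics
{'clock': 0.0, 'q': array([ 8.29402679e+01,  1.46547928e+01,  6.12799722e+00, -2.60957985e-02,
       -8.15831076e+01, -1.63049684e+01]), 'dq': array([ 0.05254035,  0.04442096,  0.04925635, -0.08885436, -0.06374658,
        0.00411396]), 'effort': array([ 2.50401336e-04, -3.86619258e+01,  2.37944770e+01,  5.36536440e+00,
       -6.02895714e-03,  1.01736543e-05]), 'ee_pos': array([0.21786329, 0.50438024, 0.19566425]), 'tcp_rot': array([-1.79993914e+02, -1.12729260e-01, -1.13368551e+02]), 'force': array([-0.35996961,  0.05171588, -0.11510703]), 'torque': array([-0.02017268, -0.02576455,  0.00476094]), 'grip_width': 1.0012779910311254}
```

View pics/scene0.png

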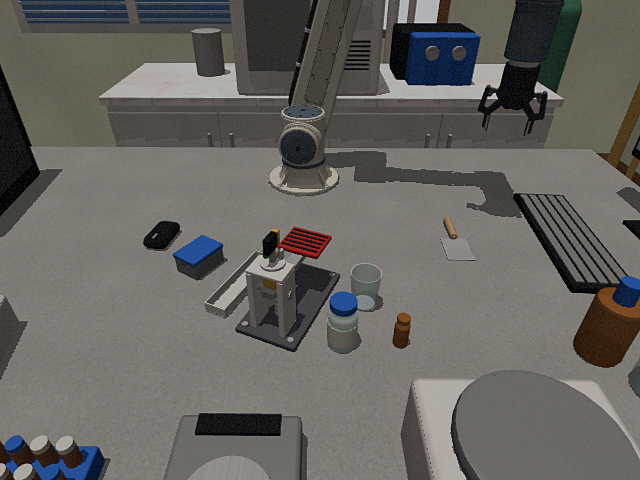

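View pics/top0.png

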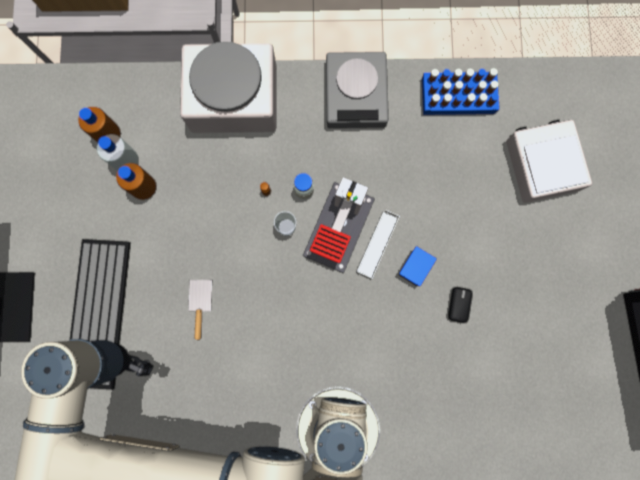

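The scene view shows the press with the red pad near (305,242) and the black/yellow handle at (271,245). In the top view, the pad is at (330,243) and the handle near (349,193). Next I'll measure these.

```bash
cat > h.py <<'E'
import numpy as np,cv2,pickle
def ray(s,px):
    V=np.array(s["view"]);R=V[:3,:3];t=V[:3,3]
    d=R.T@np.linalg.inv(s["K"])@np.array([px[0],px[1],1.]);return -R.T@t,d/np.linalg.norm(d)
def onz(s,px,z):
    c,d=ray(s,px);return c+d*(z-c[2])/d[2]
def proj(s,p):
    V=np.array(s["view"]);q=s["K"]@(V[:3,:3]@np.array(p)+V[:3,3]);return q[:2]/q[2]
def mask(s,box,f):
    x0,y0,x1,y1=box;m=np.zeros(s["frame"].shape[:2],np.uint8)
    h=cv2.cvtColor(s["frame"],cv2.COLOR_RGB2HSV)
    m[y0:y1,x0:x1]=f(h)[y0:y1,x0:x1];return m
red=lambda h:((h[...,0]<8)|(h[...,0]>172))&(h[...,1]>150)&(h[...,2]>60)
yel=lambda h:(h[...,0]>18)&(h[...,0]<34)&(h[...,1]>150)&(h[...,2]>90)
E
python3 - <<'E'
from h import *
d=pickle.load(open("s0.pkl","rb"))
t=d["top"];s=d["scene"]
m=mask(t,(290,210,370,280),red);p=cv2.findNonZero(cv2.morphologyEx(m,cv2.MORPH_CLOSE,np.ones((5,5))))
rc=cv2.minAreaRect(p);c=cv2.boxPoints(rc);print(rc,onz(t,rc[0],.117))
print(np.array([onz(t,q,.117) for q in c]))
for n,b in (("top",(325,170,375,215)),("scene",(255,225,300,300))):
    q=cv2.findNonZero(mask(d[n],b,yel)); print(n,None if q is None else (q[:,0].mean(0),len(q)))
a=cv2.resize(t["frame"][160:280,285:405,::-1],None,fx=4.5,fy=4.5,interpolation=cv2.INTER_CUBIC)
b=cv2.resize(s["frame"][220:355,225:350,::-1],(500,540),interpolation=cv2.INTER_CUBIC)
cv2.imwrite("pics/crop0.png",cv2.resize(np.hstack([a,b]),(800,415)))
E
```

```text
((329.662353515625, 243.48941040039062), (32.93634033203125, 29.39531707763672), 22.833654403686523) [0.50455673 0.01660453 0.117     ]
[[ 0.48563373  0.0732719   0.117     ]
 [ 0.55963974  0.04166646  0.117     ]
 [ 0.5235447  -0.04025739  0.117     ]
 [ 0.45006069 -0.00819032  0.117     ]]
top (array([348.86956522, 194.08695652]), 23)
scene (array([275.29166667, 234.75      ]), 24)
```

View pics/crop0.png

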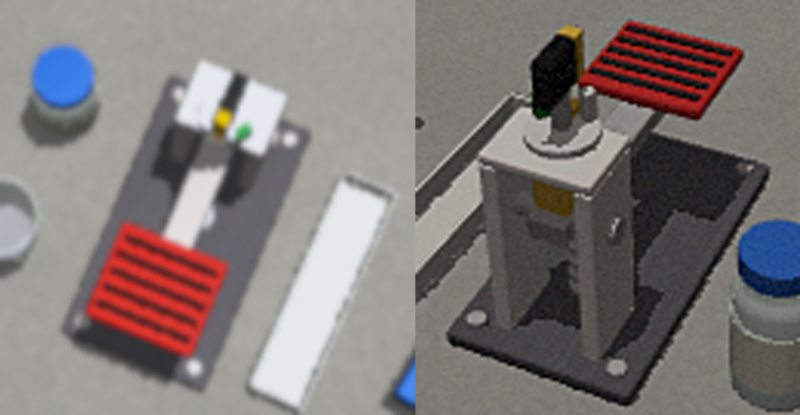

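```bash
cat >> h.py <<'E'
def delta(o,target):
    from scipy.spatial.transform import Rotation as R
    T=R.from_euler("xyz",o["tcp_rot"],degrees=True)
    return T.inv().apply(np.array(target)-o["ee_pos"])*1000
E
python3 - <<'E'
from h import *
from plant import r
d=pickle.load(open("s0.pkl","rb"));t=d["top"];s=d["scene"]
pad=np.array([.50456,.0166]);
c=onz(t,(329.66,243.49),.117)
u=np.array([np.cos(-.403),np.sin(-.403)])
pin=pad+.138*u;print("pin",pin)
for p in ([*(pin-.016*u),.21],[*pin,.206]): print(proj(t,p),proj(s,p))
# triangulate yellow
c1,d1=ray(t,(348.87,194.09));c2,d2=ray(s,(275.29,234.75))
k=np.linalg.lstsq(np.c_[d1,-d2],c2-c1,rcond=None)[0];a,b=c1+k[0]*d1,c2+k[1]*d2;print("yel",a,b)
print(delta(r.get_obs(),[*pin,.29]))
E
```

```text
pin [ 0.63150463 -0.03752081]
[348.24993083 194.9420162 ] [276.11930598 232.60616264]
[350.50354393 189.7004236 ] [271.97426059 239.23421167]
yel [ 0.61962966 -0.03302116  0.20736302] [ 0.61960366 -0.03261349  0.20733518]
[ 333.62164361 -594.65958028  -93.5703464 ]
```

```bash
python3 -m pendant '[[60,0,0,-47,0],[60,0,0,-47,0],[60,24,-42.5,0,0],[60,24,-42.5,0,0],[60,24,-42.5,0,0]]' 40
python3 -m pendant '[[60,24,-42.5,0,0],[60,24,-42.5,0,0],[60,24,-42.5,0,0],[60,24,-42.5,0,0],[60,24,-42.5,0,0]]'
python3 -m pendant '[[60,24,-42.5,0,0],[60,24,-42.5,0,0],[60,24,-42.5,0,0],[60,24,-42.5,0,0],[60,0,0,0,0]]'
python3 - <<'E'
from h import *
from plant import r
for i in range(1):
    w=r.snapshot("wrist");o=r.get_obs()
pickle.dump((w,o),open("w1.pkl","wb"))
print(o["ee_pos"],o["tcp_rot"],o["q"],delta(o,[.6315,-.0375,.29]),proj(w,[.6315,-.0375,.218]))
cv2.imwrite("pics/w1.png",w["frame"][:,:,::-1])
E
```

```text
clock: 0.6
ee_pos: [0.307, 0.387, 0.2904]
tcp_rot: [180.0, -0.0, -113.3]
force: [1.3, 0.6, -0.1]
grip_width: 0.703
clock: 1.1
ee_pos: [0.4547, 0.192, 0.2904]
tcp_rot: [180.0, -0.0, -113.3]
force: [1.1, 1.0, 0.1]
grip_width: 0.7
clock: 1.6
ee_pos: [0.5738, 0.0337, 0.2882]
tcp_rot: [179.8, -0.2, -113.7]
force: [0.4, -0.0, -0.4]
grip_width: 0.703
[0.57279531 0.03589066 0.28869324] [ 1.79852817e+02 -1.17336562e-01 -1.13621336e+02] [ 1.91818211e+01  1.73546600e+01  2.31301267e+01 -1.39950593e-02
 -9.59631814e+01  4.71952610e+01] [ 43.72170711 -83.1895587   -1.43092547] [387.44152156 119.98788773]
```

View pics/w1.png

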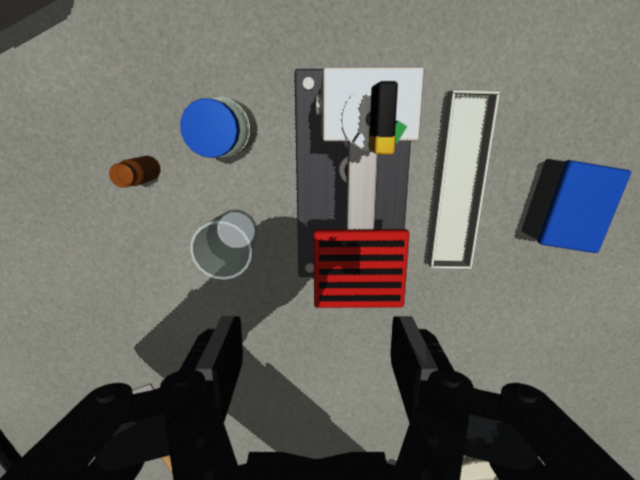

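The wrist view is aligned with the press. The handle is at x 372–397, y 82–153, with its yellow end towards the pedal. I'll use the handle's top-face corners to refine the pin axis.

```bash
python3 - <<'E'
from h import *
w,o=pickle.load(open("w1.pkl","rb"))
f=w["frame"].astype(int);
m=mask(w,(360,70,405,160),red)*0
blk=mask(w,(362,72,402,158),lambda h:h[...,2]<28); ye=mask(w,(362,72,402,165),yel)
b=cv2.boundingRect(blk);y=cv2.boundingRect(ye);print("blk",b,"yel",y)
for yy in (90,100,110,125,130): print(yy,f[yy,362:404].sum(1)//3)
print(f[76:160,390].sum(1)//3)
pin=np.array([.6315,-.0375]);u=np.array([np.cos(-.403),np.sin(-.403)]);v=np.array([-u[1],u[0]])
for a in (21,-21):
  for c in (6,-6): print(a,c,proj(w,[*(pin+(a*u+c*v)/1000),.218]),proj(w,[*(pin+(a*u+c*v)/1000),.186]))
rc=cv2.minAreaRect(cv2.findNonZero(cv2.morphologyEx(mask(w,(300,220,420,320),red),cv2.MORPH_CLOSE,np.ones((9,9)))))
print(rc,onz(w,rc[0],.117),[onz(w,q,.117)[:2] for q in cv2.boxPoints(rc)])
E
```

```text
blk (370, 83, 25, 53) yel (375, 136, 20, 18)
90 [211 212 211 211 210 212 211 209 185  99  22   3   3   2   5   4  12  21
  32  41  42  41  42  40  41  40  39  40  39  38  37  36  35  31  41 116
 196 211 211 211 211 210]
100 [111 108 106 105 103 101 100  97  78  25   4   5   4   5   4   5  14  23
  35  42  42  40  41  38  39  39  38  38  38  35  35  34  32  29  78 161
 206 212 211 211 210 210]
110 [105 107 107 105 102 101  99  91  57  13   2   4   2   3   4   8  19  28
  38  39  40  39  39  38  37  36  37  36  36  35  34  29  25  47 130 204
 211 211 212 211 212 211]
125 [107 106 105 102  95  80  56  35  12   3   1   1   4   3   7  16  25  34
  37  37  37  36  36  36  35  34  32  33  30  29  25  21  23  49  83  90
  91  91  91  91  92  96]
130 [105 107 105 101 100  97  83  38   8   8   1   4   2   7   9  18  28  34
  38  37  35  36  33  33  34  32  32  29  29  28  24  20  28  60  89  91
  91  92  91  91  92  97]
[211 211 211 208 168  80  27  30  37  41  40  39  41  39  39  40  40  39
  38  38  37  39  38  37  38  37  37  37  37  37  35  35  33  34  36  34
  35  35  34  31  32  32  31  34  31  32  33  32  29  30  30  29  29  27
  29  27  28  28  27  31  55 108 139 143 142 142 140 141 140 139 142 140
 137 137 136 136 126 107  84  71  71  73  70  71]
21 6 [378.82798531  81.97201361] [371.31190057  86.51548523]
21 -6 [399.47211162  81.72254153] [389.5163757   86.29576422]
-21 6 [376.08690486 156.10318522] [369.25300809 152.09825376]
-21 -6 [395.5721654  155.87251437] [386.5503165  151.89324956]
((360.91455078125, 268.07513427734375), (77.25337982177734, 95.05448150634766), 89.29268646240234) [0.50893692 0.01610016 0.117     ] [array([0.56180074, 0.04279644]), array([ 0.5274543 , -0.03793972]), array([ 0.45236854, -0.01246694]), array([0.48910643, 0.07397211])]
```

```bash
python3 - <<'E'
from h import *
w,o=pickle.load(open("w1.pkl","rb"));d=pickle.load(open("s0.pkl","rb"));s=d["scene"]
a=cv2.resize(w["frame"][75:160,325:415,::-1],(400,378),interpolation=cv2.INTER_CUBIC)
b=cv2.resize(s["frame"][225:285,245:305,::-1],(378,378),interpolation=cv2.INTER_CUBIC)
cv2.imwrite("pics/crop1.png",np.hstack([a,b]))
E
```

```text
(no output)
```

View pics/crop1.png

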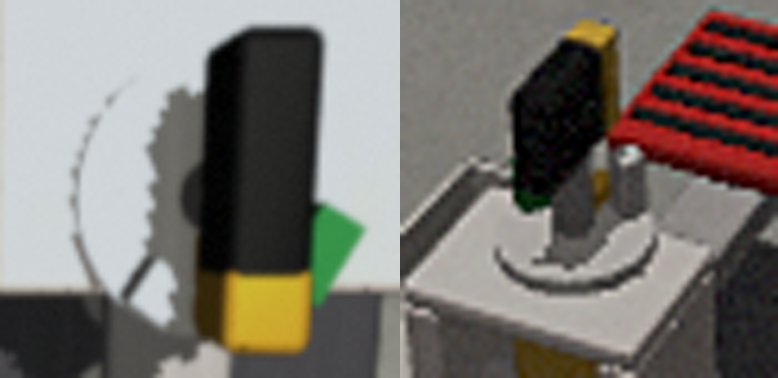

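```bash
python3 - <<'E'
from h import *
w,o=pickle.load(open("w1.pkl","rb"));d=pickle.load(open("s0.pkl","rb"));s=d["scene"]
pin=np.array([.6327,-.0373]);u=np.array([np.cos(-.403),np.sin(-.403)]);v=np.array([-u[1],u[0]])
for px in ((281.2,248.8),(281.2,259)):
  for z in (.12,.15,.17,.18,.19,.2,.21):
    p=onz(s,px,z); q=(p[:2]-pin)*1000; print(px,z,(q@u).round(1),(q@v).round(1),proj(w,p).round())
for z in (.154,.179): 
    q=(onz(w,(325+140/4.44,75+275/4.44),z)[:2]-pin)*1000;print(z,q@u,q@v)
E
```

```text
(281.2, 248.8) 0.12 -85.3 -29.3 [396. 218.]
(281.2, 248.8) 0.15 -49.4 -9.7 [381. 183.]
(281.2, 248.8) 0.17 -25.5 3.3 [369. 155.]
(281.2, 248.8) 0.18 -13.5 9.8 [362. 139.]
(281.2, 248.8) 0.19 -1.5 16.4 [355. 121.]
(281.2, 248.8) 0.2 10.4 22.9 [346. 101.]
(281.2, 248.8) 0.21 22.4 29.4 [337.  79.]
(281.2, 259) 0.12 -55.2 -14.0 [380. 185.]
(281.2, 259) 0.15 -21.1 4.7 [364. 147.]
(281.2, 259) 0.17 1.7 17.1 [351. 116.]
(281.2, 259) 0.18 13.1 23.4 [343.  99.]
(281.2, 259) 0.19 24.5 29.6 [335.  79.]
(281.2, 259) 0.2 35.9 35.8 [326.  57.]
(281.2, 259) 0.21 47.3 42.0 [315.  33.]
0.154 -13.097067035391946 11.148520719714735
0.179 -12.103910498040628 13.684548010964976
```

No post stands higher than the collar top, so nothing blocks the grasp. Next I'll move above the handle.

```bash
python3 -m pendant '[[50,22,-42,0,0],[50,21,-42,0,0],[50,0,0,20,0.009],[50,0,0,0,0],[50,0,0,0,0]]' 
python3 - <<'E'
from h import *
from plant import r
o=r.get_obs();print(delta(o,[.6327,-.0373,.190]),o["tcp_rot"],o["force"])
w=r.snapshot("wrist");o=r.get_obs()
print(proj(w,[.6327,-.0373,.218]))
E
```

```text
clock: 2.15
ee_pos: [0.6314, -0.0337, 0.2708]
tcp_rot: [180.0, -0.0, -113.8]
force: [0.1, -0.1, 0.9]
grip_width: 0.584
[ 2.75732584 -2.67874037 80.8334383 ] [ 1.79958451e+02 -3.93975419e-02 -1.13804783e+02] [ 0.08809294 -0.13425676  0.90741727]
[322.06965946 254.27956031]
```

```bash
python3 -m pendant '[[50,2.7,-2.7,0,-0.012],[50,0,0,0,0]]' 
python3 - <<'E'
from h import *
from plant import r
w=r.snapshot("wrist");o=r.get_obs();print(o["tcp_rot"])
pickle.dump((w,o),open("w2.pkl","wb"))
cv2.imwrite("pics/w2.png",w["frame"][:,:,::-1])
print(proj(w,[.6327,-.0373,.218]),proj(w,[*o["ee_pos"]]))
E
```

```text
clock: 2.4
ee_pos: [0.6335, -0.0377, 0.272]
tcp_rot: [-179.9, 0.1, -113.1]
force: [0.3, 0.1, 0.4]
grip_width: 0.587
[-1.79916847e+02  4.90309199e-02 -1.13143695e+02]
[317.54399909 259.25194905] [317.81032945 293.7131542 ]
```

View pics/w2.png

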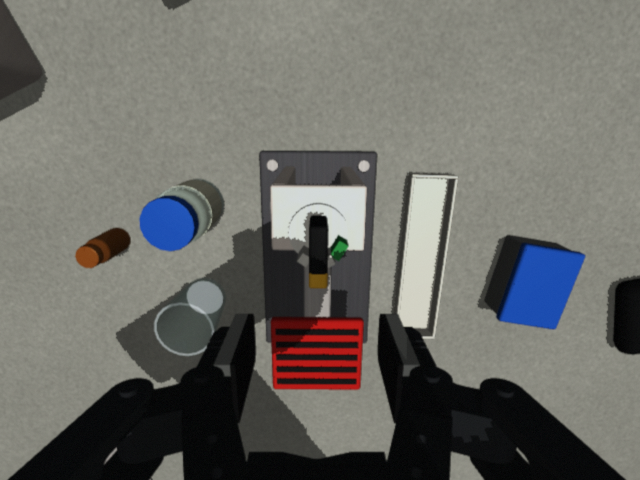

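The handle spans x 309–328, y 213–288 in this view. I'll compare that with the prediction.

```bash
python3 - <<'E'
from h import *
w,o=pickle.load(open("w2.pkl","rb"));f=w["frame"].astype(int)
pin=np.array([.6327,-.0373]);u=np.array([np.cos(-.403),np.sin(-.403)]);v=np.array([-u[1],u[0]])
for a in (21,-21):
  for c in (6,-6): print(a,c,proj(w,[*(pin+(a*u+c*v)/1000),.218]),proj(w,[*(pin+(a*u+c*v)/1000),.186]))
print(f[205:295,319].sum(1)//3)
for y in (220,235,265): print(f[y,300:340].sum(1)//3)
for px in ((319,213),(319,288)):
  q=(onz(w,px,.218)[:2]-pin)*1000;print(q@u,q@v)
print(np.linalg.inv(w["view"])[:3,3],w["K"][0,0])
rc=cv2.minAreaRect(cv2.findNonZero(cv2.morphologyEx(mask(w,(260,310,375,395),red),cv2.MORPH_CLOSE,np.ones((9,9)))));print(rc,onz(w,rc[0],.117),pin-.138*u)
E
```

```text
21 6 [307.71474362 226.79555319] [308.76235925 214.95822546]
21 -6 [327.3872341  226.78763129] [326.20417649 214.95015871]
-21 6 [308.22285677 289.99433463] [309.16610522 271.88865839]
-21 -6 [326.85370477 289.99278127] [325.78416608 271.88575265]
[210 213 213 213 213 213 212 198 155  95  52  11   5   5   6   4   5   5
   4   6   5  10  16  18  22  23  25  25  24  23  24  23  22  24  23  21
  21  24  22  24  21  22  22  23  21  23  22  23  23  23  20  19  21  21
  17  12   8   7   8   4   8   6   8   5   7   5   9   5  14  46  67  68
  68  68  68  66  68  68  68  68  67  68  66  70  74  73  74  74  74  72]
[213 213 212 201 162 117 110 104 100  76  22   7   6   3   4   5   8   6
   6   4   4   4   4   3   4   7  40 128 205 212 212 213 214 214 213 213
 214 213 213 213]
[213 212 212 209 195 153 108 102  85  35  15  18  21  22  21  22  22  21
  24  24  25  24  26  24  25  20  20  63 144 204 210 212 213 213 211 211
 204 168 114 141]
[33 43 62 83 93 97 93 83 64 22  5  5  9  9  5 10  7  9  7  8  7  6  6  6
  6  6 16 52 94 98 96 94 88 82 74 68 67 66 68 66]
29.5801713875598 -0.8724080568593047
-19.603698042981147 -0.9398441754827064
[ 0.70773069 -0.06891176  0.44808853] 389.16792817396197
((316.9999694824219, 352.9999694824219), (91.99998474121094, 69.99998474121094), -0.0) [0.51019342 0.01532396 0.117     ] [0.50575537 0.01682081]
```

The prediction matches to within 1 mm, so I'll descend.

```bash
python3 -m pendant '[[50,0,0,30,0],[50,0,0,30,0],[50,0,0,15,0],[50,0,0,6,0],[50,0,0,0,0]]' 
python3 -m pendant '[[6,0,0,0,0],[6,0,0,0,0],[6,0,0,0,0],[6,0,0,0,0],[6,0,0,0,0]]' 50
```

```text
clock: 2.95
ee_pos: [0.6333, -0.0381, 0.1895]
tcp_rot: [180.0, -0.0, -113.2]
force: [-0.2, -1.1, 0.1]
grip_width: 0.586
clock: 3.45
ee_pos: [0.6336, -0.0381, 0.1898]
tcp_rot: [-180.0, 0.0, -113.2]
force: [-0.8, 0.3, -0.0]
grip_width: 0.066
```

The opening is 5.6 mm but the handle is 12 mm thick, so something is off. I'll take a look.

```bash
python3 - <<'E'
from h import *
from plant import r
w=r.snapshot("wrist");s=r.snapshot("scene");o=r.get_obs();print(o["grip_width"],o["force"],o["torque"])
a=cv2.resize(w["frame"][160:400,220:420,::-1],(400,480));b=cv2.resize(s["frame"][180:300,220:320,::-1],(400,480))
cv2.imwrite("pics/c3.png",np.hstack([a,b]))
E
```

```text
0.07401136793205339 [0.31559554 0.0185696  0.09580281] [-0.03136952 -0.03600439  0.02498914]
```

View pics/c3.png

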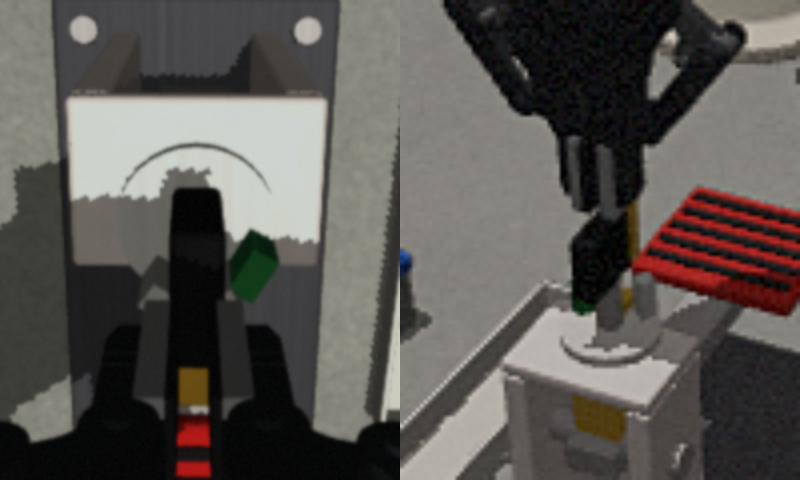

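The fingers straddle the handle, but the opening simply equals the commanded 6 mm. I'll close fully to test for contact.

```bash
python3 -m pendant '[[0,0,0,0,0],[0,0,0,0,0],[0,0,0,0,0],[0,0,0,0,0]]' 60;  python3 - <<'E'
from h import *
from plant import r
s=r.snapshot("scene");o=r.get_obs();print(o["grip_width"],o["force"],o["torque"])
p=o["ee_pos"]
for dz in (0,.019,.03): print(dz,(proj(s,p+[0,0,dz])-[220,180])*4+[400,0])
E
```

```text
clock: 3.95
ee_pos: [0.6335, -0.0381, 0.1896]
tcp_rot: [180.0, -0.0, -113.2]
force: [0.0, -0.4, -0.2]
grip_width: -0.002
0.0019403433026391277 [ 0.12678382  0.48149058 -0.29300542] [ 0.03350388 -0.00473129  0.02211196]
0 [608.1591983  270.08574105]
0.019 [605.92922141 234.72301327]
0.03 [604.60874933 213.78311261]
```

```bash
python3 - <<'E'
from h import *
from plant import r
w=r.snapshot("wrist");s=r.snapshot("scene")
a=cv2.resize(w["frame"][230:400,220:420,::-1],(480,408));b=cv2.resize(s["frame"][205:265,250:297,::-1],(320,408),interpolation=cv2.INTER_CUBIC)
x=np.hstack([a,b]);x=(255*(x/255.)**.5).astype(np.uint8)
cv2.imwrite("pics/c4.png",x)
E
```

```text
(no output)
```

View pics/c4.png

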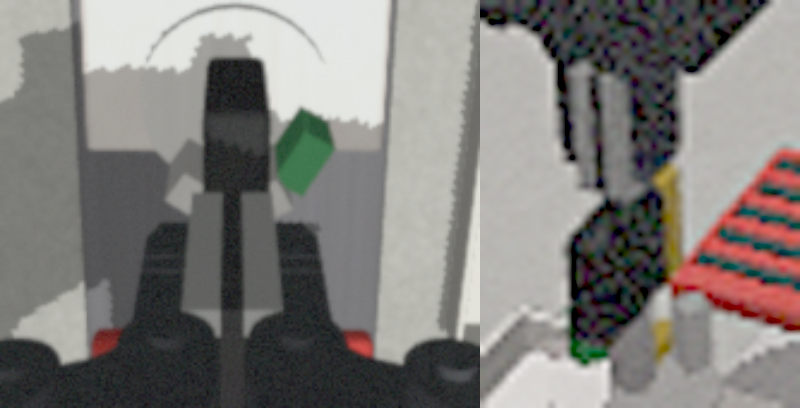

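```bash
python3 - <<'E'
from h import *
from plant import r
w=r.snapshot("wrist");s=r.snapshot("scene");o=r.get_obs();p=o["ee_pos"]
print(p,proj(w,p),proj(s,p),np.linalg.inv(w["view"])[:3,3])
c1,d1=ray(w,(316.7,310));c2,d2=ray(s,(270.8,234.4))
k=np.linalg.lstsq(np.c_[d1,-d2],c2-c1,rcond=None)[0];print(c1+k[0]*d1,c2+k[1]*d2)
for z in(.186,.2,.218): print(z,proj(w,[.6332+.021*.92,-.0378-.021*.392,z]),proj(w,[.6332-.021*.92,-.0378+.021*.392,z]))
E
```

```text
[ 0.63349163 -0.03812026  0.18958331] [317.90354162 293.88401698] [272.01376664 247.51341707] [ 0.70802732 -0.06937001  0.36555196]
[ 0.64017007 -0.04032551  0.2207028 ] [ 0.63930162 -0.03807024  0.22156186]
0.186 [317.45679333 252.08990056] [317.58604318 328.53484989]
0.2 [317.523031   261.92660168] [317.65667058 343.03484311]
0.218 [317.62444114 276.98663226] [317.7634601  364.95901603]
```

By triangulation the real fingertips are at z≈0.221, about 31 mm above the reported TCP, so they closed just above the handle. I trust the cameras here. I'll open the fingers, go 28 mm lower while watching the force, and close again.

```bash
python3 -m pendant '[[50,0,0,0,0],[50,0,0,0,0],[50,0,0,0,0],[50,0,0,0,0]]' 
python3 -m pendant '[[50,0,0,10,0],[50,0,0,10,0],[50,0,0,8,0],[50,0,0,0,0]]' 
python3 -m pendant '[[0,0,0,0,0],[0,0,0,0,0],[0,0,0,0,0],[0,0,0,0,0],[0,0,0,0,0]]' 60
```

```text
clock: 4.6
ee_pos: [0.6335, -0.0381, 0.1896]
tcp_rot: [-180.0, 0.0, -113.2]
force: [1.1, 0.3, 0.3]
grip_width: 0.584
clock: 5.0
ee_pos: [0.6323, -0.038, 0.1593]
tcp_rot: [179.8, -0.1, -113.2]
force: [0.3, -0.1, 0.1]
grip_width: 0.586
clock: 5.5
ee_pos: [0.6336, -0.0387, 0.1623]
tcp_rot: [-179.9, -0.0, -113.2]
force: [-1.3, -2.1, 2.5]
grip_width: 0.125
```

The handle is gripped, with an opening of 10.7 mm. Now I'll lift it 21 mm.

```bash
python3 -m pendant '[[0,0,0,-7,0],[0,0,0,-7,0],[0,0,0,-7,0],[0,0,0,0,0],[0,0,0,0,0]]'; python3 - <<'E'
from plant import r
for n in range(1):
    o=r.get_obs();print(o["ee_pos"],o["force"],o["torque"],o["q"])
E
```

```text
clock: 6.0
ee_pos: [0.6333, -0.0385, 0.181]
tcp_rot: [179.9, -0.1, -113.2]
force: [3.3, -5.6, -6.9]
grip_width: 0.126
[ 0.63330926 -0.03852253  0.18104807] [ 3.33624653 -5.58801849 -6.93115609] [-1.75861467 -1.11985514 -0.02341465] [ 1.06049485e+01  2.47137739e+01  1.85021618e+01  2.38150615e-03
 -8.38955674e+01  5.61668623e+01]
```

```bash
python3 -m pendant '[[0,0,0,-1.5,0],[0,0,0,0,-0.05],[0,0,0,0,-0.1],[0,0,0,0,-0.1],[0,0,0,0,0]]'
python3 -m pendant '[[0,0,0,0,-0.14],[0,0,0,0,-0.14],[0,0,0,0,-0.14],[0,0,0,0,-0.14],[0,0,0,0,0]]'
python3 -m pendant '[[0,0,0,0,-0.14],[0,0,0,0,-0.1],[0,0,0,0,0],[0,0,0,0,0]]'
```

```text
clock: 6.5
ee_pos: [0.6333, -0.0385, 0.1823]
tcp_rot: [179.9, -0.0, -98.7]
force: [2.8, -5.7, -7.7]
grip_width: 0.123
clock: 7.0
ee_pos: [0.6333, -0.0384, 0.1823]
tcp_rot: [179.9, 0.0, -66.6]
force: [2.9, -3.6, -8.3]
grip_width: 0.126
clock: 7.4
ee_pos: [0.6332, -0.0384, 0.1823]
tcp_rot: [179.9, 0.1, -53.1]
force: [2.3, -4.9, -8.0]
grip_width: 0.125
```

```bash
python3 -m pendant '[[0,0,0,3,0],[0,0,0,3,0],[0,0,0,0,0],[0,0,0,0,0]]';python3 -m pendant '[[0,0,0,2,0],[0,0,0,0,0],[0,0,0,0,0]]'; python3 -c "
from plant import r
print(r.get_obs()['torque'])"
```

```text
clock: 7.8
ee_pos: [0.6333, -0.0384, 0.1768]
tcp_rot: [179.9, 0.0, -53.1]
force: [2.0, -5.0, -7.0]
grip_width: 0.121
clock: 8.1
ee_pos: [0.6334, -0.0384, 0.1762]
tcp_rot: [180.0, -0.0, -53.0]
force: [-0.4, -4.6, -1.7]
grip_width: 0.129
[-1.56050522 -0.11017514  0.0282465 ]
```

The pin is seated in the notch: the pull on the wrist is gone, and z is about 14 mm above locked. Next I'll release and rise.

```bash
python3 -m pendant '[[14,0,0,0,0],[20,0,0,0,0],[40,0,0,0,0],[40,0,0,0,0],[40,0,0,0,0]]'
python3 -m pendant '[[40,0,0,-25,0],[40,0,0,-45,0],[40,0,0,-15,0],[40,0,0,0,0]]'
python3 - <<'E'
from h import *
from plant import r
w=r.snapshot("wrist");s=r.snapshot("scene");o=r.get_obs();print(o["ee_pos"],o["force"])
pickle.dump((w,s,o),open("w5.pkl","wb"))
a=cv2.resize(w["frame"][:,:,::-1],(480,360));b=cv2.resize(s["frame"][220:300,235:305,::-1],(315,360),interpolation=cv2.INTER_CUBIC)
cv2.imwrite("pics/c5.png",np.hstack([a,b]))
E
```

```text
clock: 8.6
ee_pos: [0.6336, -0.0378, 0.1762]
tcp_rot: [-180.0, 0.0, -53.0]
force: [0.6, -0.1, 0.5]
grip_width: 0.471
clock: 9.0
ee_pos: [0.6349, -0.0382, 0.2647]
tcp_rot: [-179.7, -0.2, -53.0]
force: [0.2, -0.2, -0.5]
grip_width: 0.467
[ 0.63346073 -0.03775135  0.26075162] [ 0.62870263 -0.44584425 -0.57559315]
```

View pics/c5.png

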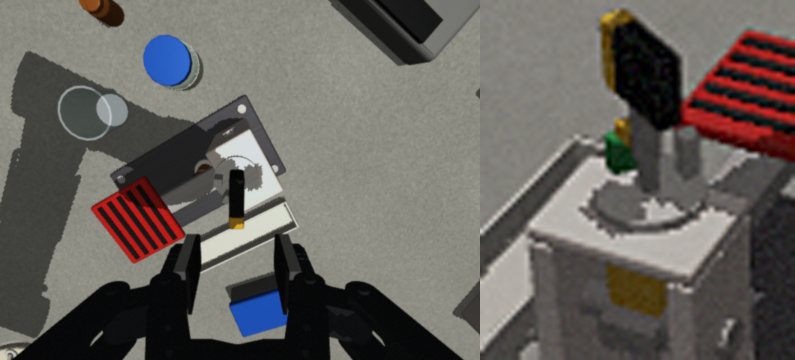

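The pin is parked over the green block. Next I'll go to the pad with the fingers shut.

```bash
python3 - <<'E'
from h import *
from plant import r
w,s,o=pickle.load(open("w5.pkl","rb"))
rc=cv2.minAreaRect(cv2.findNonZero(cv2.morphologyEx(mask(w,(100,220,260,360),red),cv2.MORPH_CLOSE,np.ones((9,9)))));print(rc,onz(w,rc[0],.117))
o=r.get_obs();print(o["ee_pos"],delta(o,[.506,.0163,.109]))
E
```

```text
((184.2169952392578, 294.97003173828125), (104.8925552368164, 82.27072143554688), 53.530765533447266) [0.50922658 0.01842795 0.117     ]
[ 0.63346073 -0.03775135  0.26075162] [-119.74746262   69.36675566  151.80625084]
```

```bash
python3 -m pendant '[[0,-40,23,0,0],[0,-40,23,0,0],[0,-39,23,0,0],[0,0,0,45,0],[0,0,0,0,0]]'
python3 -m pendant '[[0,0,0,45,0],[0,0,0,40,0],[0,0,0,15,0],[0,0,0,0,0],[0,0,0,0,0]]'
python3 - <<'E'
from h import *
from plant import r
w=r.snapshot("wrist");s=r.snapshot("scene");o=r.get_obs();print(o["ee_pos"],o["force"],delta(o,[.507,.0163,.086]))
pickle.dump((w,s,o),open("w6.pkl","wb"))
a=cv2.resize(w["frame"][:,:,::-1],(480,360));b=cv2.resize(s["frame"][200:280,255:345,::-1],(320,284),interpolation=cv2.INTER_CUBIC)
b=cv2.copyMakeBorder(b,0,76,0,0,cv2.BORDER_CONSTANT)
cv2.imwrite("pics/c6.png",np.hstack([a,b]))
E
```

```text
clock: 9.6
ee_pos: [0.5004, 0.0155, 0.2092]
tcp_rot: [179.3, 0.4, -53.0]
force: [-0.5, -0.0, -1.0]
grip_width: 0.0
clock: 10.1
ee_pos: [0.5083, 0.0153, 0.1173]
tcp_rot: [-180.0, -0.1, -53.0]
force: [0.6, 0.3, 1.0]
grip_width: -0.003
[0.50847907 0.01561814 0.11790564] [ 0.04290195 -0.82423232  0.39447376] [-1.48242218  0.85377675 31.90134508]
```

View pics/c6.png

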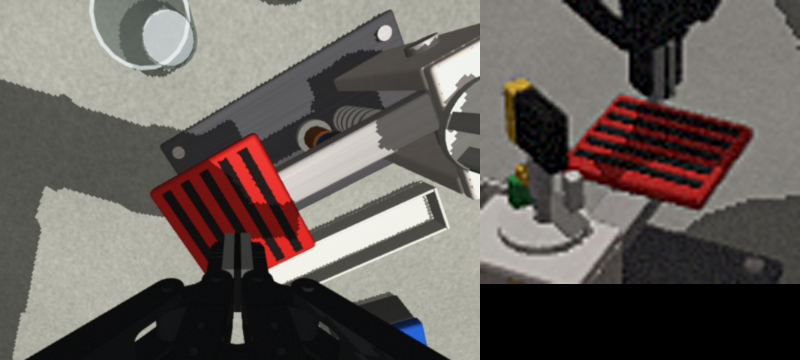

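The tips are hovering over the pad. I'll descend until contact and then feel the way down.

```bash
python3 -m pendant '[[0,-1,0,14,0],[0,0,0,12,0],[0,0,0,0,0],[0,0,0,0,0]]'
python3 -m pendant '[[0,0,0,3,0],[0,0,0,3,0],[0,0,0,0,0],[0,0,0,0,0]]'
python3 -m pendant '[[0,0,0,3,0],[0,0,0,3,0],[0,0,0,0,0],[0,0,0,0,0]]'
```

```text
clock: 10.6
ee_pos: [0.5065, 0.0162, 0.0905]
tcp_rot: [-180.0, -0.0, -53.0]
force: [0.1, -0.8, 0.3]
grip_width: -0.002
clock: 11.0
ee_pos: [0.5062, 0.0163, 0.0842]
tcp_rot: [180.0, -0.0, -53.0]
force: [0.3, 0.5, 0.2]
grip_width: 0.003
clock: 11.4
ee_pos: [0.5065, 0.0164, 0.0785]
tcp_rot: [-180.0, -0.0, -53.0]
force: [-1.8, 1.2, 4.9]
grip_width: -0.001
```

```bash
python3 -m pendant '[[0,0,0,3,0],[0,0,0,3,0],[0,0,0,3,0],[0,0,0,0,0]]'
python3 -m pendant '[[0,0,0,3,0],[0,0,0,2,0],[0,0,0,0,0]]'
python3 -m pendant '[[0,0,0,2,0],[0,0,0,1,0],[0,0,0,0,0]]'
```

```text
clock: 11.8
ee_pos: [0.5062, 0.0165, 0.0696]
tcp_rot: [-180.0, -0.0, -53.0]
force: [-3.3, 1.9, 7.2]
grip_width: -0.003
clock: 12.1
ee_pos: [0.5063, 0.0165, 0.0649]
tcp_rot: [-180.0, -0.0, -53.0]
force: [-4.5, 2.1, 8.0]
grip_width: 0.001
clock: 12.4
ee_pos: [0.5064, 0.0164, 0.0621]
tcp_rot: [-180.0, -0.0, -53.0]
force: [-4.4, 1.7, 9.7]
grip_width: -0.002
```

```bash
for i in 1; do :; done; python3 -m pendant '[[0,0,0,1,0],[0,0,0,1,0],[0,0,0,0,0]]'
python3 -m pendant '[[0,0,0,1,0],[0,0,0,1,0],[0,0,0,0,0]]'
```

```text
clock: 12.7
ee_pos: [0.5064, 0.0164, 0.0602]
tcp_rot: [-179.9, -0.0, -53.0]
force: [-5.1, 1.3, 10.9]
grip_width: 0.001
clock: 13.0
ee_pos: [0.5066, 0.0163, 0.0587]
tcp_rot: [-179.9, -0.1, -53.0]
force: [-6.7, 1.8, 13.5]
grip_width: -0.0
```

```bash
python3 -m pendant '[[0,0,0,1,0],[0,0,0,1,0],[0,0,0,0,0]]'
python3 -m pendant '[[0,0,0,1,0],[0,0,0,1,0],[0,0,0,0,0]]'
```

```text
clock: 13.3
ee_pos: [0.5067, 0.0163, 0.0579]
tcp_rot: [-179.9, -0.1, -53.0]
force: [-9.5, 2.1, 21.5]
grip_width: -0.002
clock: 13.6
ee_pos: [0.5069, 0.0162, 0.0572]
tcp_rot: [-179.9, -0.1, -53.0]
force: [-12.7, 2.3, 29.6]
grip_width: -0.001
```

Stop felt: the force climbs to about 30 N, roughly 24 mm (0.16 rad) below contact. I'll hold there for more than a second.

```bash
python3 -m pendant '[[0,0,0,0.3,0],[0,0,0,0,0],[0,0,0,0,0],[0,0,0,0,0],[0,0,0,0,0]]'
python3 -m pendant '[[0,0,0,0,0],[0,0,0,0,0],[0,0,0,0,0],[0,0,0,0,0],[0,0,0,0,0]]'
python3 -m pendant '[[0,0,0,0,0],[0,0,0,0,0],[0,0,0,0,0],[0,0,0,0,0]]'
python3 -m pendant '[[0,0,0,-4,0],[0,0,0,-4,0],[0,0,0,-4,0],[0,0,0,-4,0],[0,0,0,-4,0]]'
python3 -m pendant '[[0,0,0,-5,0],[0,0,0,-5,0],[0,0,0,-5,0],[0,0,0,-40,0],[0,0,0,-45,0]]'
python3 -m pendant '[[0,0,0,-45,0],[0,0,0,-45,0],[0,-20,0,0,0],[0,0,0,0,0],[0,0,0,0,0]]'
python3 - <<'E'
from h import *
from plant import r
w=r.snapshot("wrist");s=r.snapshot("scene");t=r.snapshot("top");o=r.get_obs();print(o["ee_pos"],o["force"])
d=pickle.load(open("s0.pkl","rb"))
a=cv2.resize(w["frame"][:,:,::-1],(480,360));b=cv2.resize(s["frame"][200:360,200:345,::-1],(320,360),interpolation=cv2.INTER_CUBIC)
cv2.imwrite("pics/c7.png",np.hstack([a,b]))
for n,x in (("scene0",d["scene"]),("scene",s)):
    rc=cv2.boundingRect(mask(x,(270,220,350,270),red));print(n,rc)
E
```

```text
clock: 14.1
ee_pos: [0.5069, 0.0162, 0.0571]
tcp_rot: [-179.9, -0.1, -52.9]
force: [-14.3, 3.0, 31.5]
grip_width: -0.003
clock: 14.6
ee_pos: [0.5069, 0.0162, 0.0571]
tcp_rot: [-179.9, -0.1, -52.9]
force: [-13.3, 2.1, 32.0]
grip_width: 0.004
clock: 15.0
ee_pos: [0.5069, 0.0162, 0.0571]
tcp_rot: [-179.9, -0.1, -53.0]
force: [-14.7, 3.2, 30.9]
grip_width: 0.001
clock: 15.5
ee_pos: [0.5062, 0.0165, 0.0735]
tcp_rot: [-180.0, -0.0, -53.0]
force: [-2.4, 1.8, 6.2]
grip_width: -0.001
clock: 16.0
ee_pos: [0.5045, 0.0159, 0.1721]
tcp_rot: [179.7, 0.1, -53.0]
force: [1.3, 0.9, 0.1]
grip_width: 0.001
clock: 16.5
ee_pos: [0.4937, 0.0323, 0.262]
tcp_rot: [179.9, 0.0, -53.0]
force: [0.9, -0.7, 0.6]
grip_width: -0.002
[0.49389278 0.03186596 0.2617395 ] [ 0.80746215  0.27978796 -0.04908194]
scene0 (278, 227, 53, 32)
scene (280, 227, 51, 32)
```

View pics/c7.png

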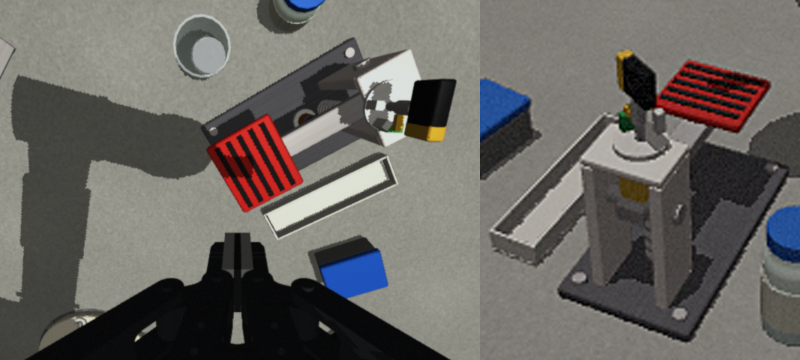

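The pedal is back up and the pin is still parked. Nothing was disturbed, so I'm handing it in.

```bash
python3 -c "
from plant import r
print(r.finish_job())"
```

```text
the job is handed in; nothing more can be done
None
```

I unlocked the crimper, pressed the pedal to its stop and held it, then let it come back up. The job was handed in at about 17 s. I could not see the cap under the lever, so "fully home" rests on the felt stop and the force.

- **Lock pin:** I lifted the pin about 21 mm, turned it 60° (1.05 rad) counter-clockwise and let it down until the pull on the wrist vanished, about 14 mm above locked. The pictures after the release and after the press show the handle raised and turned over the green block.
- **Pedal:** I pressed the pad with shut fingers to a clear stiff stop about 24 mm (0.16 rad) below contact. I held it there for over a second at about 31 N vertical (35 N total), above the 20 N needed and below the 45 N limit. After release, the pad's image position matched the start to within 2 pixels.
- **Bystanders:** I felt no unexpected forces. In the last picture, the objects in view were standing as before; I did not measure their positions.
- **Disagreement found:** My first grasp closed on nothing. The cameras put the real fingertips about 31 mm above the reported TCP. I trusted the cameras, regrasped 28 mm lower and allowed for the offset when pressing. The pad contact point, about 5 mm lower than that offset predicted, roughly agreed.

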